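# Latch the instrument steriliser

### The job

Close the lid of the bench-top instrument steriliser, then swing its hasp down over the staple on the deck until the staple stands up through the slot and the hasp lies flat, fully home. The hasp has side play on its pin and does not start in line with the staple, so feel or look for the place where it drops on. Leave the bowl, the tape roll and the jar where they are.

Things in the scene. Friction and masses are not known exactly. Their poses are not given: they have to be found in the camera images.
- steriliser: Plain metal bench-top instrument steriliser, fixed: 260 (own x) x 300 (own y) x 85 mm high. Origin: centre of its underside, z up. Its front (own -x side, black control panel) is a flat deck, own x -130 to -40 mm, top 85 mm above the bench; behind it, own x -40 to +130, is the chamber under the lid.
- staple_zone (a point): Point on the deck top at the steriliser's own x -82, y 0, z 85 mm (its axes). The staple, a fixed upright U of 8 mm round bar, 24 mm wide (own y), 8 mm thick, 26 mm high, stands at this x, but its place in y is not measured: its middle is somewhere from own y -4 to +14 mm. Look for it or find it by touch.
- lid (a joint): Flat steel lid 168 x 298 x 10 mm, 0.4 to 0.85 kg. Hinge axis along the steriliser's own y at own x +130, z 75 mm. 0 rad = closed (top level with the deck, own z 85 mm), grows as the front edge rises, limit 1.3. Stiff hinge (0.9 N m friction): stays where left. Press down on its top near the front edge, beside the hasp, to close it.
- lid_edge (a point): Middle of the top of the lid's free front edge, 168 mm from the lid's hinge axis along the lid. Axes as the lid: when closed, those of the steriliser.
- hasp (a joint): Hasp: steel plate 150 x 60 x 6 mm, 0.15 kg, on a pin along own y on the lid's top (own x +30, z 91 mm with the lid closed). 0 rad = flat over lid and deck, pointing to own -x, underside 3 mm above the deck; grows as its tip swings up and back, limit 1.7. Stays where left (friction 0.16 N m). If out of line with the staple it stops on top of it at about 0.2 rad; pressing harder only lifts the lid.
- hasp_slot (a point): Centre of the hasp's slot, in the plate's middle plane, 112 mm from the pin; the slot is 32 mm wide (own y) x 20 mm long and must drop over the staple: it does when their middles are within 4 mm sideways. Axes as the hasp: when flat, those of the steriliser.
- hasp_slide (a joint): Side play of the hasp on its pin, in m: the steriliser's own y of the hasp's middle. Range -0.016 to +0.016, 1.2 N friction. It starts near the -y end (-0.016 to -0.010), always out of line with the staple, and has to be moved towards +y.
- hasp_grip (a point): Middle of the hasp's raised pull bar: round, 10 mm thick, along own y, on two posts 37 mm clear apart, 62 mm from the pin, 34 mm above the plate's top (37 above its middle plane). Pinch it lightly from above, one finger before and one behind: it turns between them (with 5 to 8 N of drag up or down at 20 N grip); moving along it takes the hasp sideways. Axes as the hasp.
- hasp_tip (a point): Point on the hasp's top face, in the middle of the plain plate beyond the slot (122 to 150 mm from the pin), 136 mm from the pin; a good place to push the hasp over. Axes as the hasp.
- bowl: Bystander: loose plastic bowl, 130 mm across, 50 mm high; origin under its centre.
- tape: Bystander: loose roll of tape lying flat, 90 mm across, 25 mm high; origin under its centre.
- jar: Bystander: loose glass jar, 66 mm across, 100 mm high; origin under its centre.

How it is judged (in metres and radians):
On the way, in this order (a step that is already met when the one before it is completed fails the run):
1. the lid is closed (value of joint lid below 0.04 rad), for 0.2 s.
2. the hasp lies home over the staple (value of joint lid below 0.04 rad and value of joint hasp below 0.06 rad), for 0.2 s.
At the end, for the whole second after the job is handed in: The lid is closed (within 0.04 rad), the hasp lies flat with the staple through its slot (within 0.06 rad of fully home), both at rest (all of step 2 and velocity of joint hasp between -0.05 and 0.05 rad/s and velocity of joint lid between -0.05 and 0.05 rad/s); the robot touches nothing.
It fails at once if the bowl is moved more than 30 mm (distance of bowl from where it was at the start of the episode above 0.03 m).
It fails at once if the tape roll is moved more than 30 mm (distance of tape from where it was at the start of the episode above 0.03 m).
It fails at once if the jar is moved more than 30 mm (distance of jar from where it was at the start of the episode above 0.03 m).
It also fails if it takes over 72 s, if anything falls off the work surface, if the arm or the gripper's body presses on something with over 40 N, if the wrist force passes 120 N, or if a joint passes its speed limit or range.

### The arm

A 6-joint arm with a two-finger parallel gripper is mounted at the origin on the work surface. World frame = base frame: x ahead of the robot, y to its left, z up, the work surface at z = 0. Lengths are in mm, angles in rad, forces in N, time in s.
With the tool pointing down it reaches from about 300 to 775 mm from the base axis. Payload 14.6 kg.
Tool frame: the origin (TCP) lies at the very end of the fingers, on their centre line; the grasp point (between the pads) lies 19 mm behind it; z points along the fingers, y is the line along which they close (so a half turn about z gives the same grasp; the last joint's range is limited). The gripper opens to 85 mm and grips with 20 to 120 N. Pads are 22 mm wide; open, the fingers measure 114 mm over their backs; the gripper's body (76 mm by 85 mm) begins 54 mm behind the grasp point. The pads swing forward as they close: fully open they stand 13 mm farther back than shut.
Start: joints at [1.074, 0.3, 1.521, -0, 1.321, -0.067], TCP at [229.175, 499.968, 193.881] pointing down, gripper open.
Joint ranges: [-3.03, 3.03], [-0.79, 2.21], [0.23, 2.52], [-1.04, 4.18], [0, 3.07], [-2.55, 2.55]. Speed limits (rad/s): [2.22, 2.22, 2.57, 3.14, 3.14, 3.14].

### API

Orientations are given as a unit quaternion [x, y, z, w].
In Python, from plant import sensors, vision, job gives the robot as it stands.
- The arm moves only by the tool move_arm, never from a script. Its argument "plan" is a list that holds one entry, the list of rows, each a list of 6 numbers: the shift along the tool's x, y, z in units of 0.1 m (1.0 is 0.1 m), then the turn, a rotation vector about the tool's x, y, z in units of 1.5 rad (1.0 is 1.5 rad). A call has 1 to 12 rows; each row is the pose to reach, as a shift and turn from the pose commanded when the call began, along the tool's axes at that moment; what a row does not reach only later rows make up. A row lasts 1/10 s, in which the tool goes at most 50 mm and 8.59 degrees, less where a joint would pass 70% of its speed; a pose out of reach is approached as far as the arm can. A call with a number of a shift or a turn outside -1 to 1 is refused whole. A call with a gripper value outside its range is refused whole. "gripper" is the opening, from 0 (shut) to 1 (fully open), set as the call begins (left out, the last holds). The fingers move at their own pace and stop on an object; the grip force is fixed at half the most. Time passes only in rows, so rows that repeat a pose let the fingers close. It gives the time, the measured TCP pose, the force, the opening and the grip force at its end, in the units of the state.
- sensors.state(): the state, without advancing time (a new reading comes with each control period).
- vision.camera(name): name is "side" or "top"; returns the picture (480x640x3 uint8, blue, green, red); there is no depth.
- vision.camera_model(name): a dict with "fovy" (degrees; the focal length in pixels is half the picture's height over the tangent of half this angle, whatever the lens; pixels are square), "cx", "cy" (the principal point, pixels), "position" and "rotation" of the camera in the world. Camera axes: x right, y down, z forward; pixel columns grow to the right and rows downward; lengths in mm; the calibration is good to about 2 mm. A picture is of the moment at which its call begins. camera_model takes no time and is no camera call.
- job.job_done(): hands the job in; it is judged then, once.
The state is a dict: "clock": time; "joints": joint angles; "joint_velocities": joint speeds; "tau": joint torques, N m; "ee_pos": TCP position; "ee_rot": TCP orientation; "force": force on the tool from outside, world axes, zero at the start; "wrist_torque": the same for the moment, N m; "finger_gap": finger opening in mm; "grip_force": force on a finger pad.
Only numpy, scipy, OpenCV 4.12 (cv2) and the standard library are available. Lean on these libraries where they do the work, as an engineer would, in place of code of your own. Each camera call takes 0.05 s, during which the arm holds its last target. There are 200 camera calls.

## Working session

There is one attempt and no reset: what is moved stays moved. The work goes in short steps, Python scripts to look and compute and a tool call to move; the robot and the scene stay as the last step left them, time stands still between calls to the robot, and variables do not carry over. Pictures are saved under pics/ and viewed, at most 10 in all, crops included, and the job is handed in when it is done.

Besides the shell and the picture viewer there is one more tool, called after "Call:" as name(argument=value, ...) on one line, values as JSON. move_arm: Moves the arm, as the interface text tells. Shifts and turns lie within -1 to 1; 1 stands for 0.1 m of shift or 1.5 rad of turn. Its arguments: {"type":"object","properties":{"plan":{"type":"array","items":{"type":"array","items":{"type":"array","items":{"type":"number","minimum":-1,"maximum":1}}}},"gripper":{"type":"number"}},"required":["plan"]}

```bash
ls; mkdir -p pics; python3 - <<'E'
from plant import sensors, vision
import cv2
for n in("side","top"):
    cv2.imwrite(f"pics/{n}0.png",vision.camera(n)); print(n,vision.camera_model(n))
print(sensors.state())
E
```

```text
pics
side {'fovy': 48.083812617659625, 'cx': 318.77541440639203, 'cy': 241.33261787931153, 'position': array([  374.99400449, -1081.38230144,  1108.54090209]), 'rotation': array([ 0.9124936 , -0.07416585,  0.03939663, -0.40037827])}
top {'fovy': 53.904724972463484, 'cx': 314.86470229029794, 'cy': 238.50237238603097, 'position': array([ 389.7318519 ,  -15.51149751, 1399.92989   ]), 'rotation': array([ 0.7125701 , -0.69883239,  0.03818371, -0.0491849 ])}
{'clock': 0.1, 'joints': array([ 1.07441936e+00,  3.00412607e-01,  1.52150988e+00,  3.02162349e-05,
        1.32071476e+00, -6.65789514e-02]), 'joint_velocities': array([-0.0016196 , -0.00180385, -0.00141103, -0.00121722,  0.00117427,
        0.00015534]), 'tau': array([ 2.52571910e-03, -5.44381142e+01, -3.62368941e+01, -3.59856153e-05,
        3.07937960e-03,  3.93560299e-05]), 'ee_pos': array([229.04431656, 499.76616457, 193.38354599]), 'ee_rot': array([ 2.13252394e-01,  9.76997003e-01, -4.97673957e-04, -1.59140774e-04]), 'force': array([0.08628918, 0.18679041, 0.25502363]), 'wrist_torque': array([ 0.01285233, -0.0027847 ,  0.03106694]), 'grip_force': 0.0, 'finger_gap': 85.25364565563058}
```

View pics/side0.png

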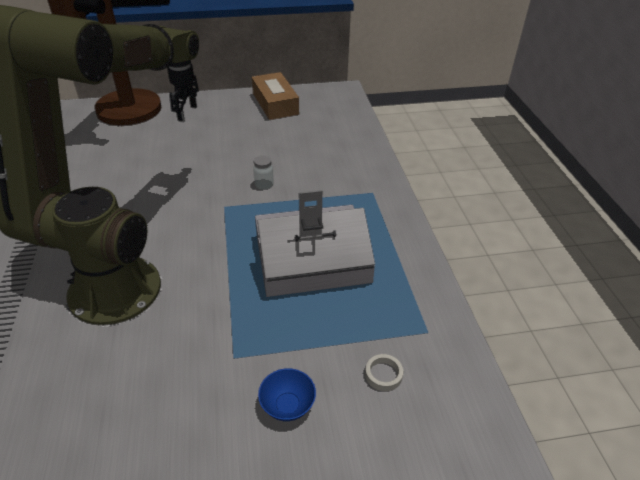

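View pics/top0.png

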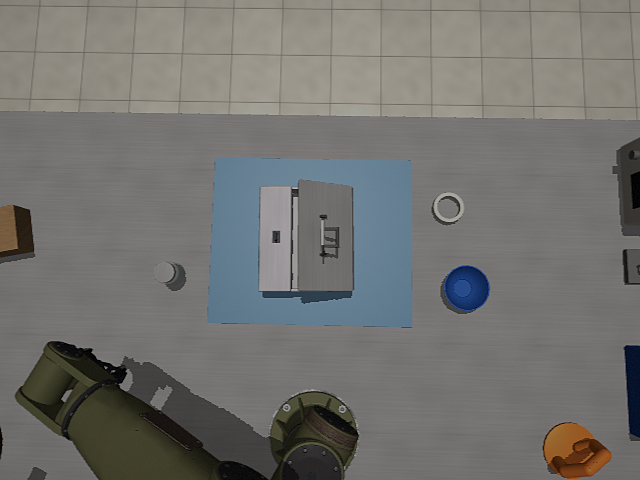

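The side view shows the steriliser at about (315,250), with its lid part-open and the hasp standing up at (311,212). In the top view the deck is at (277,240), the staple at about (276,237), and the lid spans columns 297–353 with the hasp at about (328,238). The deck faces world +y, so own +y is roughly world +x.

```bash
cat > h.py <<'E'
import numpy as np, cv2
from scipy.spatial.transform import Rotation as R
from plant import sensors, vision, job
def cam(n):
    m=vision.camera_model(n); f=240/np.tan(np.radians(m['fovy'])/2)
    return f,np.array([m['cx'],m['cy']]),np.array(m['position']),R.from_quat(m['rotation'])
def ray(n,uv):
    f,c,p,r=cam(n); d=r.apply([*((np.array(uv,float)-c)/f),1]); return p,d
def onz(n,uv,z):
    p,d=ray(n,uv); return p+d*(z-p[2])/d[2]
def proj(n,P):
    f,c,p,r=cam(n); q=r.inv().apply(np.array(P)-p); return f*q[...,:2]/q[...,2:]+c
def tri(u1,u2):
    p,d=ray("top",u1); q,e=ray("side",u2); d=d/np.linalg.norm(d); e=e/np.linalg.norm(e)
    s,t=np.linalg.lstsq(np.c_[d,-e],q-p,rcond=None)[0]; a=p+s*d; b=q+t*e
    return (a+b)/2, np.linalg.norm(a-b)
E
python3 - <<'E'
from h import *
t=cv2.imread("pics/top0.png");s=cv2.imread("pics/side0.png")
a=cv2.resize(t[170:315,245:365],None,fx=4,fy=4,interpolation=cv2.INTER_CUBIC)
b=cv2.resize(s[180:300,245:385],None,fx=5,fy=5,interpolation=cv2.INTER_CUBIC)
cv2.imwrite("pics/t1.png",a);cv2.imwrite("pics/s1.png",b);print(a.shape,b.shape)
E
```

```text
(580, 480, 3) (600, 700, 3)
```

View pics/t1.png

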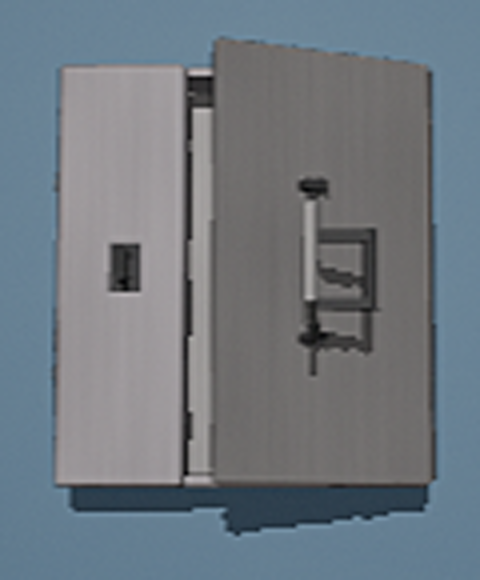

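View pics/s1.png

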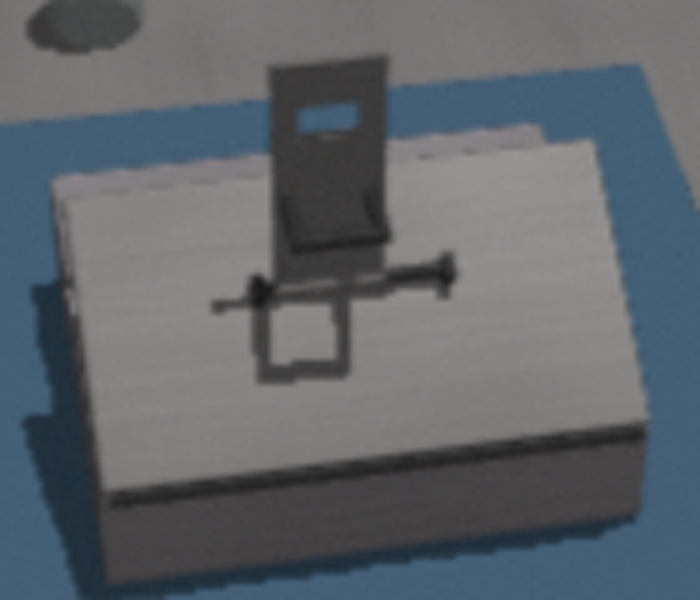

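The top crop shows the deck corners at (60,66) and (57,485), with the deck/chamber seam at u≈184. The staple is the dark patch at u 109–139, v 243–292. The lid's front edge is at u≈214 and the pull bar at about (310,250). The side crop shows the hasp plate upright, with its top edge from (270,65) to (388,57) and its slot at (328,118).

```bash
cat > m.py <<'E'
from h import *
C=lambda u,v:(245+(u-1.5)/4,170+(v-1.5)/4)
S=lambda u,v:(245+(u-2)/5,180+(v-2)/5)
fl=onz("top",C(60,66),85);fr=onz("top",C(57,485),85)
print("front corners",fl,fr,np.linalg.norm(fl-fr))
# own +y = fl-fr direction (world +x), own x = -y
ey=(fl-fr)/np.linalg.norm(fl-fr); ex=np.array([ey[1],-ey[0],0])
O=(fl+fr)/2+130*ex; O[2]=0
print("O",O,"ey",ey,"yaw",np.degrees(np.arctan2(ex[1],ex[0])))
W=lambda x,y,z:O+ex*x+ey*y+np.array([0,0,z])
own=lambda P:np.array([(P-O)@ex,(P-O)@ey,P[2]])
if __name__=="__main__":
    for p in [(-40,150,85),(-40,-150,85),(-130,150,85)]: print(p,(proj("top",W(*p))-[245,170])*4+1.5)
    print("side: hinge corners, own -y back bottom", [(proj("side",W(*p))-[245,180])*5+2 for p in [(130,-150,0),(130,150,0),(130,-150,75),(130,150,75)]])
    print("staple bar top", [(proj("top",W(-82,y,111))-[245,170])*4+1.5 for y in (-4,5,14)])
    for nm,a,b in [("lid fl",(214,38),(595,140)),("lid fr",(214,484),(68,193)),]:
        P,e=tri(C(*a),S(*b)); print(nm,own(P),e)
    s=cv2.imread("pics/top0.png")[228:246,270:284]; print(s.max(2))
    for n,g in (("bowl",cv2.imread("pics/top0.png")),):
        print(onz("top",(467,288),50),onz("top",(448,208),25),onz("top",(166,272),100))
E
python3 m.py
```

```text
front corners [700.51352461 167.24435924  85.        ] [403.683446   158.98702516  85.        ] 296.9449092602081
O [555.71347716  33.1659641    0.        ] ey [0.99961329 0.02780763 0.        ] yaw -88.40653477309932
(-40, 150, 85) [186.13000542  62.55707716]
(-40, -150, 85) [186.67096515 486.21870487]
(-130, 150, 85) [60.01500979 63.90363271]
side: hinge corners, own -y back bottom [array([107.1971798 , 598.04962695]), array([639.23279197, 523.97175469]), array([ 99.52429665, 503.35369482]), array([650.28764388, 429.64820508])]
staple bar top [array([123.0770201 , 273.00783908]), array([123.11458137, 260.05879542]), array([123.15207851, 247.1318575 ])]
lid fl [-16.29240479 150.01649258 159.90915988] 2.7456566883850435
lid fr [ -16.92326355 -146.97754625  165.59752564] 5.57220281785883
[[155 157 159 159 159 160 158 158 156 159 160 157 160 162]
 [156 157 161 164 163 164 163 161 160 161 161 159 160 162]
 [157 160 149 145 149 149 148 148 146 143 157 160 160 161]
 [156 162 111  53  45  45  60  59  57  53 143 162 161 161]
 [157 164 116  52  51  54  48  63  69  60 147 163 161 161]
 [157 1
[... 189 characters left out ...]
54  56  36  62  71  64 147 164 159 160]
 [157 166 119  55  55  55  34  62  72  62 148 164 159 159]
 [157 148 100  58  59  62  38  64  72  63 147 164 159 160]
 [158 149 101  68  56  44  24  45  64  61 146 164 159 159]
 [159 149 102  68  41   7  14  63  71  61 147 164 159 159]
 [158 149  99  63  73  50  20  59  69  60 146 163 159 159]
 [156 145  93  56  62  42  23  51  61  54 142 162 158 159]
 [155 157 163 168 171 176 175 174 172 170 165 158 158 159]
 [154 154 157 159 158 161 161 160 160 161 159 158 158 160]
 [155 153 153 156 156 158 157 158 156 159 158 157 158 160]]
[ 424.05083445 -426.48628605   50.        ] [ 658.26056521 -382.87465294   25.        ] [450.16680335 415.91020661 100.        ]
```

Call:
move_arm(plan=[[[-0.5,-0.42,-0.2,0,0,-0.1],[-1,-0.85,-0.3,0,0,-0.2],[-1,-0.85,-0.3,0,0,-0.305],[-1,-0.85,-0.3,0,0,-0.305],[-1,-0.85,-0.3,0,0,-0.305]]], gripper=0)

```text
clock: 0.6
ee_pos: [284.9, 380.8, 224.0]
ee_rot: [-0.013, 1.0, 0.0, 0.0]
force: [0.2, 0.1, 0.5]
finger_gap: 12.5
grip_force: 0.0
```

```bash
cat > w.py <<'E'
from m import *
def st():
    s=sensors.state(); r=R.from_quat(s['ee_rot'])
    print("t",round(s['clock'],2),"own",own(s['ee_pos']).round(1),"F own",np.round([s['force']@ex,s['force']@ey,s['force'][2]],1),"gap",round(s['finger_gap'],1),"gf",round(s['grip_force'],1))
    return s,r
def to(x,y,z):
    s,r=st(); Rt=R.from_matrix(np.c_[-ey,-ex,[0,0,-1]])
    print("shift",(r.inv().apply(W(x,y,z)-s['ee_pos'])/100).round(3),"turn",((r.inv()*Rt).as_rotvec()/1.5).round(4))
E
python3 -c "
from w import *
to(-10,-110,200)
im=vision.camera('top')[222:250,262:292]
g=cv2.cvtColor(im,cv2.COLOR_BGR2GRAY); 
a=cv2.resize(np.clip(im.astype(int)*2,0,255).astype(np.uint8),None,fx=18,fy=18,interpolation=cv2.INTER_NEAREST); cv2.imwrite('pics/st.png',a)
"
```

```text
front corners [700.51352461 167.24435924  85.        ] [403.683446   158.98702516  85.        ] 296.9449092602081
O [555.71347716  33.1659641    0.        ] ey [0.99961329 0.02780763 0.        ] yaw -88.40653477309932
t 0.6 own [-355. -261.  224.] F own [-0.1  0.2  0.5] gap 12.5 gf 0.0
shift [-1.52  -3.446  0.239] turn [ 0.0002  0.0001 -0.0018]
```

View pics/st.png

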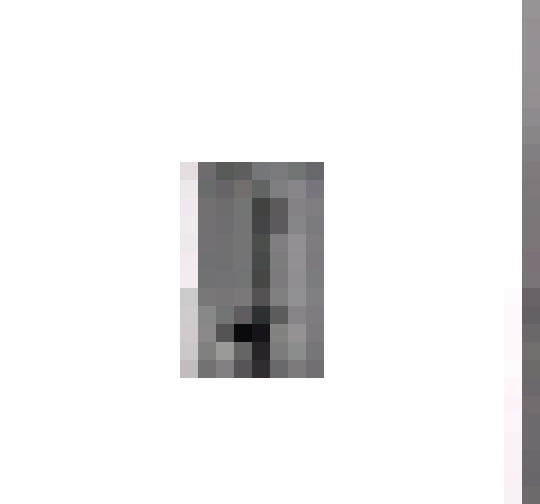

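Call:
move_arm(plan=[[[-0.2,-0.46,0,0,0,0],[-0.4,-0.9,0,0,0,0],[-0.5,-1,0,0,0,0]]])

```text
clock: 0.95
ee_pos: [337.9, 280.7, 223.5]
ee_rot: [-0.013, 1.0, -0.0, -0.0]
force: [-0.6, 0.8, 0.3]
finger_gap: 0.1
grip_force: 0.0
```

Call:
move_arm(plan=[[[-0.2,-0.45,0,0,0,0],[-0.4,-0.9,0,0,0,0],[-0.5,-1,0,0,0,0]]])

```text
clock: 1.25
ee_pos: [391.1, 181.8, 223.5]
ee_rot: [-0.012, 1.0, -0.0, -0.0]
force: [0.6, 0.1, 0.6]
finger_gap: -0.0
grip_force: 0.0
```

Call:
move_arm(plan=[[[-0.2,-0.45,0,0,0,0],[-0.4,-0.9,0,0,0,0],[-0.5,-1,0,0,0,0]]])

```text
clock: 1.55
ee_pos: [444.1, 83.3, 223.4]
ee_rot: [-0.012, 1.0, -0.0, -0.0]
force: [0.4, 1.2, -0.2]
finger_gap: -0.0
grip_force: 0.0
```

Call:
move_arm(plan=[[[0,-0.22,0,0,0,0],[0,-0.44,0.1,0,0,0],[0,-0.44,0.24,0,0,0],[0,-0.44,0.24,0,0,0]]])

```text
clock: 1.95
ee_pos: [443.6, 42.2, 198.1]
ee_rot: [-0.013, 1.0, 0.0, -0.002]
force: [-0.2, 0.5, 0.2]
finger_gap: 0.1
grip_force: 0.0
```

```bash
python3 -c "
from w import *
to(-10,-110,150)
for uv in [(271.5,230.5),(279.5,242.5)]: print(own(onz('top',uv,85)),own(onz('top',uv,111)))
"
```

```text
front corners [700.51352461 167.24435924  85.        ] [403.683446   158.98702516  85.        ] 296.9449092602081
O [555.71347716  33.1659641    0.        ] ey [0.99961329 0.02780763 0.        ] yaw -88.40653477309932
t 1.95 own [ -12.2 -111.8  198.1] F own [-0.5 -0.2  0.2] gap 0.1 gf 0.0
shift [-0.02  -0.022  0.481] turn [ 0.0002 -0.0022 -0.0006]
[-95.58826678  20.3437554   85.        ] [-92.82734767  16.63406349 111.        ]
[-72.96229904 -13.89684983  85.        ] [-70.64876131 -16.92950509 111.        ]
```

Call:
move_arm(plan=[[[0,0,0.2,0,0,0],[0,0,0.3,0,0,0],[0,0,0.4,0,0,0],[0,0,0.5,0,0,0],[0,0,0.6,0,0,0],[0,0,0.7,0,0,0],[0,0,0.8,0,0,0],[0,0,0.9,0,0,0],[0,0,0.95,0,0,0],[0,0,1,0,0,0]]])

```text
clock: 2.95
ee_pos: [444.1, 41.3, 99.5]
ee_rot: [-0.014, 1.0, 0.0, -0.0]
force: [-0.1, 0.6, 2.8]
finger_gap: -0.4
grip_force: 1.1
```

Call:
move_arm(plan=[[[0,0,0.05,0,0,0],[0,0,0.1,0,0,0],[0,0,0.13,0,0,0],[0,0,0.13,0,0,0]]])

```text
clock: 3.35
ee_pos: [443.9, 41.2, 86.4]
ee_rot: [-0.014, 1.0, -0.0, -0.0]
force: [0.4, 0.3, -1.1]
finger_gap: 0.1
grip_force: 0.0
```

Call:
move_arm(plan=[[[0,0,0.01,0,0,0],[0,0,0.02,0,0,0],[0,0,0.03,0,0,0],[0,0,0.03,0,0,0],[0,0,0.03,0,0,0]]])

```text
clock: 3.85
ee_pos: [444.1, 41.3, 83.9]
ee_rot: [-0.014, 1.0, -0.0, 0.0]
force: [-0.3, -0.2, -0.1]
finger_gap: 0.3
grip_force: 0.2
```

```bash
python3 -c "
from w import *
st()
t=vision.camera('top');s=vision.camera('side')
a=cv2.resize(t[170:315,245:365],None,fx=4,fy=4,interpolation=cv2.INTER_CUBIC)
b=cv2.resize(s[190:310,245:335],None,fx=4,fy=4,interpolation=cv2.INTER_CUBIC)
b=cv2.resize(s[180:300,270:350],None,fx=4,fy=4.833334,interpolation=cv2.INTER_CUBIC)
cv2.imwrite('pics/c2.png',np.hstack([a,b[:580]]))
"
```

```text
front corners [700.51352461 167.24435924  85.        ] [403.683446   158.98702516  85.        ] 296.9449092602081
O [555.71347716  33.1659641    0.        ] ey [0.99961329 0.02780763 0.        ] yaw -88.40653477309932
t 3.85 own [ -11.2 -111.3   83.9] F own [ 0.2 -0.3 -0.1] gap 0.3 gf 0.2
```

View pics/c2.png

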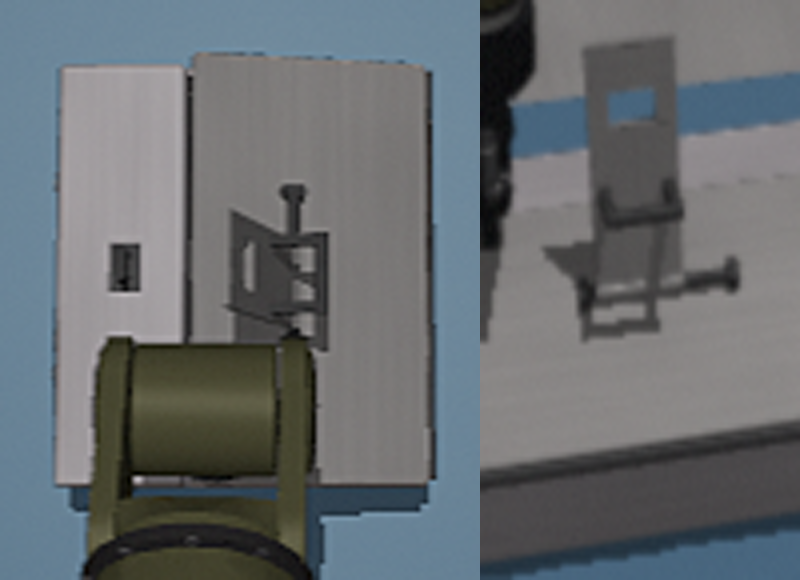

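The top crop shows the lid's front corner at about (192,55), the hasp still upright and the arm over the lower part of the lid. I'll check the lid angle from the pixels.

```bash
python3 -c "
from w import *
for th in (0,.03,.06,.1,.15,.48):
  c,s=np.cos(th),np.sin(th)
  P=lambda d,h,y:W(130-d*c-h*s*-1*-1 if 0 else 130-d*c+h*s,y,75+d*s+h*c)
  print(th,[((proj('top',P(168,10,y))-[245,170])*4+1.5).round(1) for y in(149,-149)],((proj('side',P(168,10,149))).round(1)))
cv2.imwrite('pics/side3.png',vision.camera('side'))
"

```

```text
front corners [700.51352461 167.24435924  85.        ] [403.683446   158.98702516  85.        ] 296.9449092602081
O [555.71347716  33.1659641    0.        ] ey [0.99961329 0.02780763 0.        ] yaw -88.40653477309932
0 [array([188.9,  63.9]), array([189.6, 484.7])] [359.2 223.1]
0.03 [array([189. ,  62.2]), array([189.6, 484.6])] [359.3 221.9]
0.06 [array([189.3,  60.5]), array([190. , 484.5])] [359.4 220.7]
0.1 [array([190.1,  58.3]), array([190.7, 484.4])] [359.7 219.1]
0.15 [array([191.5,  55.5]), array([192.2, 484.2])] [360.  217.3]
0.48 [array([216.9,  36.8]), array([218.4, 482.9])] [363.  207.7]
```

Call:
move_arm(plan=[[[0,0,0.02,0,0,0],[0,0,0.04,0,0,0],[0,0,0.04,0,0,0],[0,0,0.04,0,0,0]]])

```text
clock: 4.4
ee_pos: [444.0, 41.2, 79.7]
ee_rot: [-0.014, 1.0, -0.0, -0.0]
force: [0.4, -0.2, 0.3]
finger_gap: -0.1
grip_force: 0.0
```

```bash
python3 -c "
from w import *
st()
for n in('side','top'): print(n,proj(n,sensors.state()['ee_pos']))
s=vision.camera('side')
cv2.imwrite('pics/s4.png',cv2.resize(s[150:300,225:385],None,fx=5,fy=4,interpolation=cv2.INTER_CUBIC))
"

```

```text
front corners [700.51352461 167.24435924  85.        ] [403.683446   158.98702516  85.        ] 296.9449092602081
O [555.71347716  33.1659641    0.        ] ey [0.99961329 0.02780763 0.        ] yaw -88.40653477309932
t 4.4 own [ -11.2 -111.5   79.7] F own [0.2 0.4 0.3] gap -0.1 gf 0.0
side [271.92807246 241.42849624]
top [301.71277812 277.24204444]
```

View pics/s4.png

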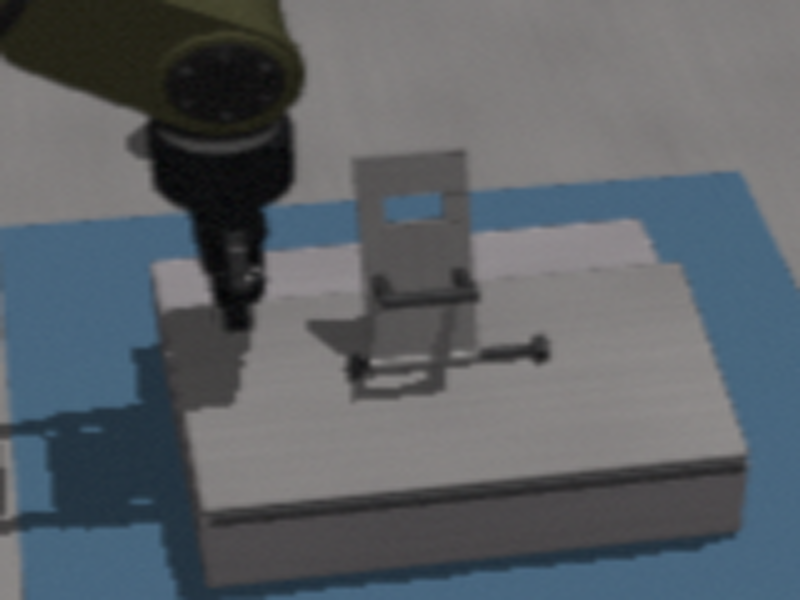

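The fingertip shows at crop (237,325), full frame (272,231), but the reported TCP projects to (272,241). So either the tip is hidden behind or below the lid, or the pose reading is off. I'll lift and compare.

Call:
move_arm(plan=[[[0,0,-0.15,0,0,0],[0,0,-0.3,0,0,0],[0,0,-0.5,0,0,0],[0,0,-0.7,0,0,0],[0,0,-0.7,0,0,0]]])

```text
clock: 4.95
ee_pos: [445.2, 41.3, 152.0]
ee_rot: [-0.014, 1.0, -0.0, 0.002]
force: [0.3, -0.7, -0.5]
finger_gap: 0.0
grip_force: 0.0
```

```bash
python3 -c "
from w import *
st()
for n in('side','top'): print(n,proj(n,sensors.state()['ee_pos']))
s=vision.camera('side')
a=cv2.imread('pics/side0.png');print(proj('side',[229,500,193.9]))
A=cv2.resize(s[150:300,225:385],None,fx=3,fy=3,interpolation=cv2.INTER_CUBIC)
B=cv2.resize(a[60:210,140:240],None,fx=3,fy=3,interpolation=cv2.INTER_CUBIC)
cv2.imwrite('pics/s5.png',np.hstack([A,B]))
"

```

```text
front corners [700.51352461 167.24435924  85.        ] [403.683446   158.98702516  85.        ] 296.9449092602081
O [555.71347716  33.1659641    0.        ] ey [0.99961329 0.02780763 0.        ] yaw -88.40653477309932
t 4.95 own [ -11.2 -110.3  152. ] F own [ 0.7  0.3 -0.5] gap 0.0 gf 0.0
side [271.13847605 221.86258291]
top [300.5482068  275.63063118]
[189.54943795 127.86630562]
```

View pics/s5.png

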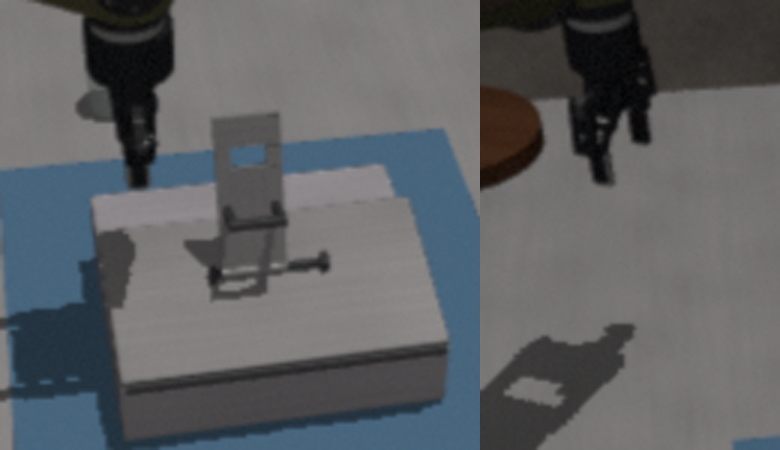

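The free-air tip is at (270.7,212.5), about 9 px above where the reported TCP projects, and the start picture shows the same offset. The lid at 0.15 rad under the finger agrees, so the real fingertip is about 25–33 mm higher than the reading. I'll carry on by touch and press until the force rises.

Call:
move_arm(plan=[[[0,0,0.3,0,0,0],[0,0,0.55,0,0,0],[0,0,0.68,0,0,0],[0,0,0.74,0,0,0],[0,0,0.79,0,0,0],[0,0,0.84,0,0,0],[0,0,0.88,0,0,0],[0,0,0.88,0,0,0]]])

```text
clock: 5.8
ee_pos: [444.1, 41.3, 61.6]
ee_rot: [-0.014, 1.0, -0.0, -0.0]
force: [0.7, -0.3, 0.2]
finger_gap: -0.1
grip_force: 0.0
```

Call:
move_arm(plan=[[[0,0,0.03,0,0,0],[0,0,0.06,0,0,0],[0,0,0.06,0,0,0]]])

```text
clock: 6.1
ee_pos: [444.0, 41.3, 55.6]
ee_rot: [-0.014, 1.0, -0.0, -0.0]
force: [-0.5, 0.7, 0.5]
finger_gap: -0.0
grip_force: 0.0
```

```bash
python3 -c "
from w import *
s,_=st()
for n in('side','top'): print(n,proj(n,s['ee_pos']))
t=vision.camera('top')
cv2.imwrite('pics/t6.png',t)
a=cv2.resize(t[175:195,285:310],None,fx=8,fy=8)
p=W(-11,-111,85);J=lambda d:proj('side',s['ee_pos']+d)-proj('side',s['ee_pos']);print(J([0,0,10]),J([0,10,0]))
g=t[178:192,288:300].max(2);print(g)
"

```

```text
front corners [700.51352461 167.24435924  85.        ] [403.683446   158.98702516  85.        ] 296.9449092602081
O [555.71347716  33.1659641    0.        ] ey [0.99961329 0.02780763 0.        ] yaw -88.40653477309932
t 6.1 own [ -11.2 -111.4   55.6] F own [-0.7 -0.4  0.5] gap -0.0 gf 0.0
side [272.344952   247.63818965]
top [302.06142723 277.57173143]
[-0.16144128 -2.56508506] [-0.36400555 -2.36137363]
[[153 154 155 154 154 154 154 153 154 153 154 154]
 [154 154 154 154 154 154 155 154 154 154 153 154]
 [154 155 154 154 154 154 154 154 154 154 154 155]
 [155 153 154 154 153 153 154 155 155 154 154 155]
 [154 154 153 153 154 154 154 154 154 156 155 154]
 [154 154 154 155 153 156 154 154 157 156 155 155]
 [154 153 155 156 158 160 160 162 160 159 158 157]
 [155 156 156 159 122  91  91  91  88 116 129 128]
 [147 150 135 132 152 174 173 173 173 171 171 170]
 [170 174 153  87 136 164 161 159 159 158 157 157]
 [166 170 150  76 132 161 158 158 157 157 157 156]
 [166 168 149  77 134 161 158 157 157 158 158 156]
 [166 168 149  75 134 163 159 158 158 158 157 156]
 [165 169 147  77 134 163 159 158 157 159 157 157]]
```

Call:
move_arm(plan=[[[0,0,0.02,0,0,0],[0,0,0.04,0,0,0],[0,0,0.06,0,0,0]]])

```text
clock: 6.45
ee_pos: [444.2, 41.4, 49.8]
ee_rot: [-0.014, 1.0, 0.0, 0.0]
force: [-0.1, 1.3, 1.9]
finger_gap: -0.1
grip_force: 0.8
```

```bash
python3 -c "
from w import *
s,_=st()
print(s['tau'].round(2),s['wrist_torque'].round(2))
t=vision.camera('top')
g=t[180:188,290:300].max(2);print(g)
s=vision.camera('side'); print(s[222:240,266:280].max(2))
"

```

```text
front corners [700.51352461 167.24435924  85.        ] [403.683446   158.98702516  85.        ] 296.9449092602081
O [555.71347716  33.1659641    0.        ] ey [0.99961329 0.02780763 0.        ] yaw -88.40653477309932
t 6.45 own [ -11.3 -111.2   49.8] F own [-1.3 -0.   1.9] gap -0.1 gf 0.8
[ -0.52 -44.09 -28.16  -0.23   0.14  -0.  ] [ 0.24  0.   -0.05]
[[154 153 154 154 155 153 153 154 154 155]
 [154 154 155 154 154 154 153 154 154 155]
 [154 154 154 153 155 155 154 154 155 154]
 [155 154 154 154 153 154 154 155 154 154]
 [154 154 155 155 155 155 156 155 155 155]
 [156 157 158 157 158 158 158 158 158 158]
 [136 124 124 134 129 130 132 133 133 135]
 [154  89 142 168 164 163 162 164 163 162]]
[[ 38  12  10  10  18  38  41  42  35  21  15  36  99 137]
 [ 41  14  14  12  15  32  40  41  35  20  15  33  95 131]
 [ 50  17  12  12  16  32  41  42  38  24  20  34  96 132]
 [ 57  21  13  16  18  31  40  41  42  38  41  48 102 134]
 [ 63  28  18  19  24  30  39  40  41  53  69  62 113 138]
 [ 59  33  23  20  25  30  34  37  38  42  43  49  95 133]
 [ 70  44  23  15  20  26  37  38  44  58  46  37  71 126]
 [ 72  46  23  17  19  28  36  45  51  51  35  31  67 125]
 [ 70  48  20  18  23  24  32  38  37  33  21  28  79 128]
 [ 72  55  28  14  17  15  24  26  24  22  10  32  91 126]
 [ 74  64  35  17  13  13  19  17  18  18  18  37  90 114]
 [ 76  67  43  20  12  14  14  16  19  26  38  65 106 119]
 [ 67  66  46  27  18  16  16  11  22  46  71 105 117 119]
 [ 63  63  51  43  27  18  15  18  23  57  94 113 120 120]
 [ 63  63  61  54  36  17  17  12  23  59  95 113 119 120]
 [ 62  63  59  62  38  21  17  14  21  52  89 113 120 121]
 [ 62  60  60  61  40  20  14  18  20  49  88 114 122 123]
 [ 63  62  63  63  40  19  17  21  25  51  90 117 123 121]]
```

Call:
move_arm(plan=[[[0,0,0.02,0,0,0],[0,0,0.04,0,0,0],[0,0,0.04,0,0,0]]])

```text
clock: 6.85
ee_pos: [444.3, 41.3, 47.4]
ee_rot: [-0.014, 1.0, -0.0, 0.0]
force: [-13.3, 1.0, 30.0]
finger_gap: 0.2
grip_force: 15.2
```

Call:
move_arm(plan=[[[0,0,0.02,0,0,0],[0,0,0.02,0,0,0]]])

```text
clock: 7.05
ee_pos: [444.4, 41.4, 47.1]
ee_rot: [-0.014, 1.0, -0.0, 0.0]
force: [-27.6, 0.1, 61.7]
finger_gap: -0.3
grip_force: 30.9
```

The lid is fully down: at the end stop the reading is about z 48 for the 85 mm surface, so z_true ≈ z_reported + 37. Next I'll touch the staple's −y side.

Call:
move_arm(plan=[[[0,0,-0.3,0,0,0],[0,0.1,-0.6,0,0,0],[-0.2,0.4,-0.8,0,0,0],[-0.5,0.7,-0.8,0,0,0],[-0.61,0.71,-0.5,0,0,0],[-0.61,0.71,-0.17,0,0,0],[-0.61,0.71,-0.17,0,0,0]]])

```text
clock: 7.75
ee_pos: [500.8, 113.7, 57.0]
ee_rot: [-0.014, 1.0, -0.001, -0.004]
force: [-0.1, -0.9, 0.7]
finger_gap: 0.2
grip_force: 0.0
```

```bash
python3 -c "
from w import *
to(-82,-30,60)
t=vision.camera('top');s=vision.camera('side')
g=t[180:188,290:300].max(2);print(g)
a=cv2.resize(t[170:315,245:365],None,fx=4,fy=4,interpolation=cv2.INTER_CUBIC)
b=cv2.resize(s[180:325,245:325],None,fx=4,fy=4,interpolation=cv2.INTER_CUBIC)
cv2.imwrite('pics/c7.png',np.hstack([a,b]))
"
```

```text
front corners [700.51352461 167.24435924  85.        ] [403.683446   158.98702516  85.        ] 296.9449092602081
O [555.71347716  33.1659641    0.        ] ey [0.99961329 0.02780763 0.        ] yaw -88.40653477309932
t 7.75 own [-82.  -52.6  57. ] F own [ 0.9 -0.1  0.7] gap 0.2 gf 0.0
shift [-0.226 -0.001 -0.031] turn [-0.0007 -0.0048  0.0001]
[[156 156 156 155 155 156 156 155 156 157]
 [155 155 156 155 155 155 155 156 157 156]
 [156 155 156 155 156 156 156 156 155 156]
 [156 155 156 155 156 156 156 157 157 156]
 [156 156 156 156 157 157 157 157 158 157]
 [159 160 160 161 160 162 161 161 161 161]
 [137 121 121 110 105 105 105 105 108 108]
 [155 103 148 172 168 167 167 168 167 167]]
```

View pics/c7.png

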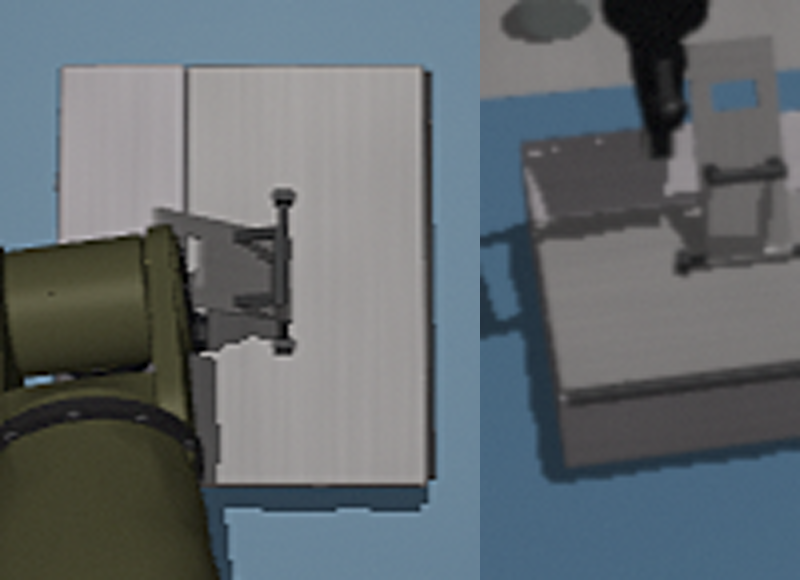

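Side crop: the lid is closed, the fingertip is at about (660,158) and the hasp's tip edge centre is at about (732,40), so the hasp leans forward. I'll work out its angle.

```bash
python3 -c "
from w import *
for th in (1.0,1.1,1.2,1.3,1.4,1.5):
  print(th,[proj('side',W(30-150*np.cos(th),y,91+150*np.sin(th))).round(1) for y in(-43,17)], [((proj('side',W(30-150*np.cos(th),y,91+150*np.sin(th)))-[245,180])*4+[481.5,1.5]).round(0) for y in(-43,17)])
" | tail -6
```

```text
1.0 [array([292.7, 191.4]), array([314.3, 189. ])] [array([672.,  47.]), array([759.,  38.])]
1.1 [array([293.4, 192.1]), array([315.2, 189.7])] [array([675.,  50.]), array([762.,  40.])]
1.2 [array([294.2, 193.3]), array([316.2, 190.9])] [array([678.,  55.]), array([766.,  45.])]
1.3 [array([295. , 195.1]), array([317.3, 192.7])] [array([681.,  62.]), array([771.,  52.])]
1.4 [array([295.9, 197.5]), array([318.3, 195. ])] [array([685.,  71.]), array([775.,  61.])]
1.5 [array([296.8, 200.4]), array([319.4, 197.9])] [array([689.,  83.]), array([779.,  73.])]
```

Call:
move_arm(plan=[[[-0.05,0,-0.03,0,0,0],[-0.1,0,-0.03,0,0,0],[-0.12,0,-0.03,0,0,0]]])

```text
clock: 8.15
ee_pos: [516.2, 114.3, 65.2]
ee_rot: [-0.014, 1.0, 0.0, 0.001]
force: [-1.1, 0.4, 0.8]
finger_gap: 0.2
grip_force: 0.0
```

The hasp leans to about 1.0–1.1 rad, so the gripper body would catch it while feeling for the staple. I'll first push the hasp back upright from the front.

Call:
move_arm(plan=[[[0.2,0.2,-0.1,0,0,0],[0.25,0.3,-0.4,0,0,0],[0.25,0.3,-0.9,0,0,0],[0.25,0.3,-1,0,0,0],[0,0.3,-1,0,0,0],[-0.25,0.3,-1,0,0,0],[-0.25,0.3,-1,0,0,0]]])

```text
clock: 8.85
ee_pos: [541.2, 144.7, 163.8]
ee_rot: [-0.014, 1.0, 0.0, 0.001]
force: [-0.2, -0.2, -0.7]
finger_gap: -0.4
grip_force: 0.0
```

Call:
move_arm(plan=[[[0,-0.2,0,0,0,0],[0,-0.4,0,0,0,0],[0,-0.5,0,0,0,0],[0,-0.6,0,0,0,0],[0,-0.7,0,0,0,0],[0,-0.8,0,0,0,0],[0,-0.85,0,0,0,0]]])

```text
clock: 9.55
ee_pos: [541.6, 59.2, 163.9]
ee_rot: [-0.014, 1.0, -0.0, -0.0]
force: [0.6, 2.4, 1.9]
finger_gap: -0.0
grip_force: 0.8
```

```bash
python3 -c "
from w import *
to(15,-12,165)
" | tail -2
```

```text
t 9.55 own [-26.5 -13.3 163.9] F own [-2.4  0.6  1.9] gap -0.0 gf 0.8
shift [-0.014 -0.415 -0.011] turn [-0.0001 -0.0001 -0.0003]
```

Call:
move_arm(plan=[[[0,-0.06,0,0,0,0],[0,-0.12,0,0,0,0],[0,-0.18,0,0,0,0],[0,-0.24,0,0,0,0],[0,-0.3,0,0,0,0],[0,-0.36,0,0,0,0],[0,-0.38,0,0,0,0]]])

```text
clock: 10.25
ee_pos: [543.5, 21.3, 165.3]
ee_rot: [-0.014, 1.0, -0.0, 0.001]
force: [-2.0, 1.2, 11.9]
finger_gap: -0.2
grip_force: 5.5
```

Call:
move_arm(plan=[[[0,0.4,0,0,0,0],[0,0.8,0,0,0,0],[0.2,1,0,0,0,0],[0.6,1,0,0,0,0],[0.6,1,0,0,0,0]]])

```text
clock: 10.75
ee_pos: [476.5, 120.6, 163.2]
ee_rot: [-0.015, 1.0, -0.0, -0.001]
force: [-0.8, -0.5, -0.9]
finger_gap: -0.1
grip_force: 0.0
```

```bash
python3 -c "
from w import *
to(-82,-55,60)
t=vision.camera('top');s=vision.camera('side')
a=cv2.resize(t[170:315,245:365],None,fx=4,fy=4,interpolation=cv2.INTER_CUBIC)
b=cv2.resize(s[180:325,265:345],None,fx=4,fy=4,interpolation=cv2.INTER_CUBIC)
cv2.imwrite('pics/c8.png',np.hstack([a,b]))
for th in (1.3,1.4,1.5,1.6):
  print(th,[((proj('side',W(30-150*np.cos(th),y,91+150*np.sin(th)))-[265,180])*4+[481.5,1.5]).round(0) for y in(-43,17)])
" | tail -6
```

```text
t 10.75 own [-89.6 -76.7 163.2] F own [ 0.4 -0.8 -0.9] gap -0.1 gf 0.0
shift [-0.22  -0.075  1.031] turn [-0.0004 -0.0018  0.0012]
1.3 [array([601.,  62.]), array([691.,  52.])]
1.4 [array([605.,  71.]), array([695.,  61.])]
1.5 [array([609.,  83.]), array([699.,  73.])]
1.6 [array([613.,  97.]), array([704.,  87.])]
```

View pics/c8.png

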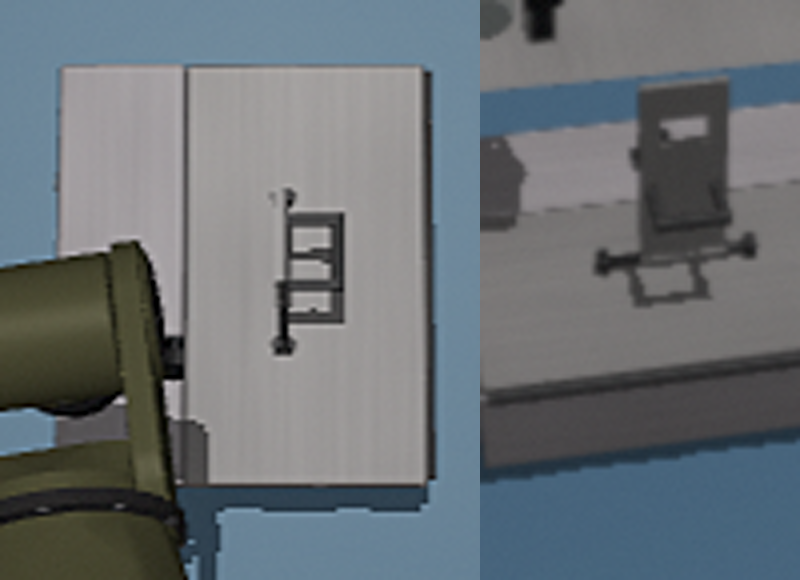

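Now the hasp is upright at about 1.5 rad. Its tip edge is at (638–730, 82) in the side crop, which means it has already shifted to about own y +7. The staple's −y leg shows left of the hasp at (632–640, 145–170). I'll compute both.

```bash
python3 -c "
from w import *
q=lambda n,P,o,k:((proj(n,P)-o)*4+k).round(0)
for y in(-20,-16,-12,-8,-4,0): print(y,[q('side',W(-86,y,z),[265,180],[481.5,1.5]) for z in(85,111)])
th=1.5
for y in(-30,-20,-10,0,30,40): print(y,q('side',W(30-150*np.cos(th),y,91+150*np.sin(th)),[265,180],[481.5,1.5]),'top bar',q('top',W(30+37+5-62*np.cos(th),y,91+62*np.sin(th)),[245,170],[1.5,1.5]), 'top tip',q('top',W(30-150*np.cos(th),y,91+150*np.sin(th)),[245,170],[1.5,1.5]))
s=vision.camera('side'); np.set_printoptions(linewidth=200)
print(s[208:230,300:332].max(2))
" | tail -34
```

```text
-20 [array([619., 159.]), array([619., 132.])]
-16 [array([625., 158.]), array([624., 131.])]
-12 [array([630., 158.]), array([630., 130.])]
-8 [array([635., 157.]), array([635., 130.])]
-4 [array([641., 156.]), array([640., 129.])]
0 [array([646., 156.]), array([646., 129.])]
-30 [628.  81.] top bar [342. 302.] top tip [266. 287.]
-20 [644.  79.] top bar [342. 287.] top tip [266. 271.]
-10 [659.  78.] top bar [341. 272.] top tip [266. 255.]
0 [674.  76.] top bar [341. 257.] top tip [266. 239.]
30 [719.  71.] top bar [341. 213.] top tip [266. 191.]
40 [734.  69.] top bar [341. 198.] top tip [266. 175.]
[[123 122 124 119  90  67  64  63  63  62  63  64  62  65  65  65  69  68  74  75  75  72  66  63  62  65  70 111 133 140 141 141]
 [121 123 125 122  91  68  61  64  62  62  71  75  78  82  86  91  96  99 107 110 109  98  75  65  63  62  72 123 140 142 142 143]
 [120 124 128 129  98  69  63  63  64  69  96 108 116 123 131 136 137 137 138 139 138 110  77  65  64  62  75 122 141 141 141 141]
 [133 132 134 131 100  72  64  62  64  71 109 125 134 140 139 141 140 140 141 141 138 112  77  64
[... 1692 characters left out ...]
 63  62  62  54  60  83 126 138 142 140 141]
 [143 143 144 141 113  79  64  61  61  63  63  61  63  62  63  63  62  62  62  62  62  61  58  56  54  61  82 125 140 142 141 139]
 [143 143 144 141 114  77  62  58  52  58  63  63  62  60  63  61  63  63  65  64  61  62  51  48  54  59  78 117 131 133 132 130]
 [143 142 143 140 113  77  59  54  54  58  61  63  62  64  63  63  65  61  64  62  64  60  48  43  51  54  67  93 109 114 116 123]
 [141 142 143 139 112  75  52  50  55  58  62  63  64  63  63  62  63  63  65  63  61  62  53  40  48  54  74 106 117 119 118 120]
 [131 133 134 133 105  74  52  45  50  57  59  63  62  63  64  64  62  63  63  62  62  63  61  45  45  55  76 109 120 121 122 121]]
```

The hasp middle is at y≈+7, agreeing in both the side edges and the top bar. The dark base plate runs y −14 to +20 and the staple's right end is at about +17, so the staple middle is about +3 to +5. I'll confirm by touching the staple.

Call:
move_arm(plan=[[[-0.3,-0.075,0.3,0,0,0],[-0.3,-0.075,0.7,0,0,0],[-0.3,-0.075,1,0,0,0],[-0.35,-0.075,1,0,0,0],[-0.4,-0.075,1,0,0,0],[-0.45,-0.075,1,0,0,0],[-0.47,-0.075,1,0,0,0],[-0.49,-0.075,1,0,0,0],[-0.51,-0.075,1,0,0,0]]])

```text
clock: 11.8
ee_pos: [531.5, 114.3, 64.5]
ee_rot: [-0.014, 1.0, 0.0, 0.0]
force: [-0.5, -0.1, -1.0]
finger_gap: 0.2
grip_force: 0.0
```

Call:
move_arm(plan=[[[-0.015,0,0,0,0,0],[-0.03,0,0,0,0,0],[-0.03,0,0,0,0,0]]])

```text
clock: 12.1
ee_pos: [534.3, 114.4, 63.9]
ee_rot: [-0.014, 1.0, 0.0, 0.0]
force: [-0.0, 0.3, -0.5]
finger_gap: 0.2
grip_force: 0.0
```

Call:
move_arm(plan=[[[-0.015,0,0,0,0,0],[-0.03,0,0,0,0,0],[-0.03,0,0,0,0,0]]])

```text
clock: 12.4
ee_pos: [535.1, 114.4, 63.6]
ee_rot: [-0.014, 1.0, -0.0, -0.003]
force: [-16.4, -2.1, 9.2]
finger_gap: 0.1
grip_force: 8.3
```

```bash
python3 -c "
from w import *
to(-82,-20,60)
" | tail -2
```

```text
t 12.4 own [-81.8 -18.3  63.6] F own [  1.6 -16.4   9.2] gap 0.1 gf 8.3
shift [0.017 0.002 0.036] turn [-0.0002 -0.0036  0.0001]
```

The touch was at TCP y −18.5. With the 11 mm half finger width that puts the staple middle at about +4.5, matching vision. The hasp is at about +7, so I'll nudge it about 2 mm in −y by pushing its +y edge until the TCP is at y 45.5.

Call:
move_arm(plan=[[[0.1,0.05,-0.1,0,0,0],[0.1,0.1,-0.5,0,0,0],[0.1,0.1,-1,0,0,0],[0.1,0.1,-1,0,0,0]]])

```text
clock: 12.8
ee_pos: [529.4, 124.7, 170.4]
ee_rot: [-0.014, 1.0, 0.001, 0.005]
force: [0.6, -0.4, -0.1]
finger_gap: 0.1
grip_force: 0.0
```

Call:
move_arm(plan=[[[-0.3,0,-0.12,0,0,0],[-0.7,0,-0.12,0,0,0],[-1,0,-0.12,0,0,0],[-1,0,-0.12,0,0,0]]])

```text
clock: 13.2
ee_pos: [628.8, 126.6, 174.2]
ee_rot: [-0.014, 1.0, -0.0, -0.0]
force: [-0.4, 0.0, 0.5]
finger_gap: -0.2
grip_force: 0.0
```

```bash
python3 -c "
from w import *
to(22,80,175)
" | tail -2
```

```text
t 13.2 own [-91.3  75.6 174.2] F own [-0.  -0.4  0.5] gap -0.2 gf 0.0
shift [-0.045 -1.133 -0.008] turn [-0.0001 -0.0007 -0.0005]
```

Call:
move_arm(plan=[[[-0.15,-0.3,0,0,0,0],[-0.15,-0.7,0,0,0,0],[-0.15,-1,0,0,0,0],[-0.15,-1,0,0,0,0]]])

```text
clock: 13.6
ee_pos: [644.2, 24.0, 175.6]
ee_rot: [-0.012, 1.0, -0.0, -0.0]
force: [-0.7, 0.8, -0.9]
finger_gap: -0.3
grip_force: 0.0
```

Call:
move_arm(plan=[[[0.05,-0.13,0,0,0,0],[0.15,-0.13,0,0,0,0],[0.25,-0.13,0,0,0,0],[0.35,-0.13,0,0,0,0],[0.39,-0.13,0,0,0,0],[0.41,-0.13,0,0,0,0],[0.41,-0.13,0,0,0,0]]])

```text
clock: 14.3
ee_pos: [603.9, 13.4, 176.0]
ee_rot: [-0.014, 1.0, -0.0, 0.0]
force: [0.7, 0.1, -0.3]
finger_gap: -0.0
grip_force: 0.0
```

```bash
python3 -c "
from w import *
to(22,45.5,175)
" | tail -2
```

```text
t 14.3 own [ 21.1  47.6 176. ] F own [-0.1  0.7 -0.3] gap -0.0 gf 0.0
shift [ 0.021 -0.009  0.01 ] turn [-0.      0.0002  0.0002]
```

Call:
move_arm(plan=[[[0.01,0,0,0,0,0],[0.02,0,0,0,0,0],[0.025,0,0,0,0,0]]])

```text
clock: 14.6
ee_pos: [601.5, 13.2, 175.7]
ee_rot: [-0.014, 1.0, -0.0, -0.0]
force: [0.1, -0.3, 0.5]
finger_gap: -0.2
grip_force: 0.2
```

```bash
python3 -c "
from w import *
st(); np.set_printoptions(linewidth=200)
s=vision.camera('side')
print(s[200:224:3,298:334].max(2))
" | tail -9
```

```text
t 14.6 own [ 21.3  45.2 175.7] F own [0.3 0.1 0.5] gap -0.2 gf 0.2
[[130 130 130 129 130 128 124 119 117 117 109 103  97  94  92  87  83  76  74  71  70  68  68  68  69  66  65  67  66  66  52  29  16  16  18  21]
 [129 129 130 130 130 127  95  70  66  66  67  66  66  67  66  66  67  67  68  66  69  67  67  69  67  70  67  68  68  69  50  27  15  13  18  23]
 [129 129 130 129 129 126  96  70  65  66  66  66  66  66  66  66  66  67  67  67  67  67  67  67  68  67  67  67  68  71  64  59  62  62  69  82]
 [125 125 127 129 130 128  98  69  66  66  65  67  77  78  83  87  90  94 101 105 112 115 116 105  81  68  67  68  79 129 148 150 150 149 149 149]
 [143 144 145 145 144 142 112  79  69  67  67  69  71  88 126 144 146 147 146 146 146 146 141 113  81  70  66  67  77 128 147 148 148 147 148 147]
 [142 143 143 142 143 140  95  69  66  67  67  67  65  62  66  70  70  71  67  66  67  67  66  67  68  67  67  67  79 129 146 149 147 146 146 145]
 [145 145 146 141  97  60  50  59  66  66  67  66  67  67  64  65  66  66  66  66  67  65  65  66  68  67  68  67  80 126 144 146 144 143 143 143]
 [148 148 148 146 129  89  65  65  66  67  65  67  64  66  66  67  65  67  66  65  66  66  67  67  65  68  67  68  89 133 147 148 148 147 148 148]]
```

The hasp edge and finger now just meet: by touch the hasp is at about +4, by vision +7, with the staple at +4.5, so it's in tolerance. Next I go round behind the hasp and push it over.

Call:
move_arm(plan=[[[-0.15,0,0,0,0,0],[-0.35,0,-0.3,0,0,0],[-0.35,-0.3,-0.6,0,0,0],[-0.35,-0.6,-0.7,0,0,0],[-0.1,-0.6,-0.7,0,0,0],[0.25,-0.6,-0.7,0,0,0],[0.4,-0.6,-0.5,0,0,0],[0.4,-0.6,-0.11,0,0,0],[0.4,-0.6,-0.11,0,0,0]]])

```text
clock: 15.55
ee_pos: [561.1, -47.8, 183.0]
ee_rot: [-0.014, 1.0, 0.001, -0.003]
force: [-0.6, 0.4, 0.1]
finger_gap: 0.1
grip_force: 0.0
```

```bash
python3 -c "
from w import *
to(8,5,185)
np.set_printoptions(linewidth=200)
s=vision.camera('side')
print(s[200:224:3,298:334].max(2))
" | tail -10
```

```text
t 15.55 own [ 81.    3.1 183. ] F own [-0.4 -0.6  0.1] gap 0.1 gf 0.0
shift [-0.019  0.73  -0.019] turn [ 0.0008 -0.0045 -0.0002]
[[129 130 131 130 131 130 126 120 117 117 110 105  98  94  86  53  20  14  13  12  12  11  17  26  52  54  68  76  49  43 107 129 131 131 130 131]
 [130 129 132 131 130 128  95  70  67  67  67  66  67  66  67  62  37  19  17  15  19  21  23  24  30  44  77  85  74  67  72  95 121 130 132 131]
 [130 131 130 131 130 127  95  69  66  66  67  66  65  67  66  65  48  26  14  14  15  17  18  21  21  34  48  62  64  46  29  43  99 130 136 128]
 [127 128 127 130 131 130  96  71  66  66  66  68  76  79  84  87  81  49  20  11  14   8  13  12  15  22  24  22  17  19  51 108 141 149 150 149]
 [143 143 144 146 147 142 113  79  67  67  65  68  73  89 126 142 129  85  54  27  13  18  13  18  15  26  34  34  48 104 138 147 149 149 148 148]
 [142 142 144 143 143 139  95  68  67  66  66  68  66  64  72  77  69  55  61  45  23  19  19  19  23  50  65  68  77 130 147 149 149 147 147 145]
 [146 146 146 143  99  59  49  63  65  66  67  66  65  66  66  66  65  57  62  45  23  14  17  16  19  48  64  67  80 129 143 144 144 145 144 145]
 [148 148 148 147 130  89  64  64  66  66  67  68  65  66  67  65  67  67  67  62  64  65  65  67  64  67  67  67  88 132 146 149 148 149 148 150]]
```

Call:
move_arm(plan=[[[0,0.3,0,0,0,0],[0,0.45,0,0,0,0],[0,0.55,-0.01,0,0,0],[0,0.65,-0.02,0,0,0],[0,0.75,-0.02,0,0,0],[0,0.85,0.01,0,0,0],[0,0.93,0.04,0,0,0],[0,0.99,0.06,0,0,0]]])

```text
clock: 16.4
ee_pos: [560.3, 51.7, 180.5]
ee_rot: [-0.014, 1.0, -0.0, -0.0]
force: [-0.1, -1.4, 0.3]
finger_gap: 0.1
grip_force: 0.5
```

```bash
python3 -c "
from w import *
to(-42.5,3,164);to(-83,3,125)
" | tail -4
```

```text
t 16.4 own [-18.4   5.1 180.5] F own [ 1.4 -0.2  0.3] gap 0.1 gf 0.5
shift [0.021 0.241 0.165] turn [-0.     -0.0003  0.0001]
t 16.4 own [-18.4   5.1 180.5] F own [ 1.4 -0.2  0.3] gap 0.1 gf 0.5
shift [0.021 0.646 0.555] turn [-0.     -0.0003  0.0001]
```

Call:
move_arm(plan=[[[0,0.08,0.05,0,0,0],[0,0.16,0.1,0,0,0],[0,0.24,0.165,0,0,0],[0,0.32,0.22,0,0,0],[0,0.39,0.28,0,0,0],[0,0.456,0.34,0,0,0],[0,0.52,0.41,0,0,0],[0,0.58,0.48,0,0,0],[0,0.646,0.555,0,0,0],[0,0.7,0.63,0,0,0],[0,0.75,0.72,0,0,0],[0,0.79,0.8,0,0,0]]])

```text
clock: 17.6
ee_pos: [558.1, 130.5, 100.0]
ee_rot: [-0.014, 1.0, -0.0, -0.0]
force: [0.3, -1.4, 0.6]
finger_gap: 0.2
grip_force: 0.3
```

Call:
move_arm(plan=[[[0,0.02,0.05,0,0,0],[0,0.04,0.1,0,0,0],[0,0.06,0.15,0,0,0],[0,0.07,0.2,0,0,0],[0,0.07,0.2,0,0,0]]])

```text
clock: 18.1
ee_pos: [557.8, 137.1, 80.2]
ee_rot: [-0.014, 1.0, -0.0, -0.0]
force: [-0.3, -0.1, 0.9]
finger_gap: 0.1
grip_force: 0.0
```

```bash
python3 -c "
from w import *
to(-106,5,57)
t=vision.camera('top');s=vision.camera('side')
a=cv2.resize(t[170:315,245:365],None,fx=4,fy=4,interpolation=cv2.INTER_CUBIC)
b=cv2.resize(s[180:325,265:345],None,fx=4,fy=4,interpolation=cv2.INTER_CUBIC)
cv2.imwrite('pics/c9.png',np.hstack([a,b]))
" | tail -4
```

```text
front corners [700.51352461 167.24435924  85.        ] [403.683446   158.98702516  85.        ] 296.9449092602081
O [555.71347716  33.1659641    0.        ] ey [0.99961329 0.02780763 0.        ] yaw -88.40653477309932
t 18.1 own [-103.8    4.9   80.2] F own [ 0.1 -0.3  0.9] gap 0.1 gf 0.0
shift [-0.001  0.022  0.232] turn [-0.     -0.0006 -0.0001]
```

Call:
move_arm(plan=[[[0,0,0.04,0,0,0],[0,0,0.08,0,0,0],[0,0,0.12,0,0,0],[0,0,0.15,0,0,0],[0,0,0.17,0,0,0]]])

```text
clock: 18.7
ee_pos: [557.9, 137.0, 63.5]
ee_rot: [-0.014, 1.0, -0.0, -0.0]
force: [-0.3, 0.2, 0.5]
finger_gap: -0.1
grip_force: 0.2
```

Call:
move_arm(plan=[[[0,0,0.02,0,0,0],[0,0,0.04,0,0,0],[0,0,0.06,0,0,0]]])

```text
clock: 19.0
ee_pos: [558.0, 137.0, 57.8]
ee_rot: [-0.014, 1.0, 0.0, 0.0]
force: [0.3, 0.9, 0.6]
finger_gap: 0.1
grip_force: 0.2
```

Call:
move_arm(plan=[[[0,0,0.01,0,0,0],[0,0,0.02,0,0,0],[0,0,0.03,0,0,0],[0,0,0.03,0,0,0]]])

```text
clock: 19.4
ee_pos: [558.1, 137.0, 55.0]
ee_rot: [-0.014, 1.0, 0.0, 0.0]
force: [0.7, -0.2, 1.4]
finger_gap: 0.3
grip_force: 1.1
```

```bash
python3 -c "
from w import *
st();np.set_printoptions(linewidth=220)
t=vision.camera('top');s=vision.camera('side')
print(t[183:190,288:300].max(2))
q=lambda th,y,h=3,r=150:proj('side',W(30-r*np.cos(th)+h*np.sin(th),y,91+r*np.sin(th)+h*np.cos(th))).round(1)
for th in(0,.05,.1,.2,.4): print(th,q(th,-25),q(th,35),'bar',q(th,-18,42,62),q(th,28,42,62))
print(s[206:246,296:334].max(2))
" | tail -54
```

```text
front corners [700.51352461 167.24435924  85.        ] [403.683446   158.98702516  85.        ] 296.9449092602081
O [555.71347716  33.1659641    0.        ] ey [0.99961329 0.02780763 0.        ] yaw -88.40653477309932
t 19.4 own [-103.8    5.3   55. ] F own [0.2 0.7 1.4] gap 0.3 gf 1.1
[[158 157 158 157 157 157 157 157 159 158 158 158]
 [158 158 158 160 159 158 159 159 160 160 159 159]
 [159 158 161 162 162 163 164 163 163 163 164 163]
 [150 153 140 122 121 113 104 108 107 107 109 109]
 [173 177 157 103 151 174 171 168 170 170 170 168]
 [170 173 152  77 140 169 164 162 162 162 162 163]
 [168 174 153  78 140 167 162 160 161 162 161 161]]
0 [295.8 210. ] [315.6 207.7] bar [303.1 218.5] [319.2 216.6]
0.05 [295.8 208.1] [315.6 205.8] bar [303.3 218.1] [319.4 216.2]
0.1 [295.8 206.3] [315.7 204. ] bar [303.4 217.8] [319.5 215.9]
0.2 [295.8 202.9] [315.9 200.6] bar [303.7 217.5] [319.9 215.6]
0.4 [296.2 197.1] [316.6 194.9] bar [304.4 217.6] [320.8 215.6]
[[127 128 128 ... 133 134 125]
 [127 127 127 ... 148 150 145]
 [128 126 125 ... 146 146 147]
 ...
 [ 71 102 113 ...  49  39  56]
 [ 62  65  69 ...  79  75  88]
 [ 54  47  46 ... 122 122 123]]
```

Call:
move_arm(plan=[[[0,0,0.02,0,0,0],[0,0,0.03,0,0,0],[0,0,0.03,0,0,0]]])

```text
clock: 19.8
ee_pos: [558.3, 137.0, 52.1]
ee_rot: [-0.014, 1.0, 0.0, 0.0]
force: [-0.8, 0.1, 7.4]
finger_gap: -0.1
grip_force: 3.1
```

Call:
move_arm(plan=[[[0,0,0.01,0,0,0],[0,0,0.01,0,0,0],[0,0,0.01,0,0,0]]])

```text
clock: 20.1
ee_pos: [558.5, 137.0, 51.4]
ee_rot: [-0.014, 1.0, 0.0, 0.001]
force: [-0.6, -0.7, 7.0]
finger_gap: -0.5
grip_force: 3.7
```

Call:
move_arm(plan=[[[0,0,-0.3,0,0,0],[0,0.2,-0.8,0,0,0],[0.2,0.6,-1,0,0,0],[0.5,1,-1,0,0,0],[0.6,1,-1,0,0,0]]])

```text
clock: 20.6
ee_pos: [493.1, 238.6, 151.3]
ee_rot: [-0.016, 1.0, 0.0, 0.0]
force: [0.8, -0.3, 0.0]
finger_gap: -0.2
grip_force: 0.0
```

```bash
python3 -c "
from w import *
import sys
st();np.set_printoptions(linewidth=250,threshold=sys.maxsize)
t=vision.camera('top');s=vision.camera('side')
cv2.imwrite('pics/t10.png',t);cv2.imwrite('pics/s10.png',s)
print('TOP r222-256 c262-322');print(t[222:258,262:322].max(2)//10)
print('SIDE r200-246 c288-334');print(s[200:246,288:334].max(2)//10)
q=lambda n,th,y,h,r:proj(n,W(30-r*np.cos(th)+h*np.sin(th),y,91+r*np.sin(th)+h*np.cos(th))).round(1)
for th in(0,.05,.1,.2,.4): print(th,[[q(n,th,y,3,150) for y in(-25,35)]+[q(n,th,y,37,62) for y in (-18,28)] for n in('top','side')])
" | tail -n +3
```

```text
t 20.6 own [-207.1  -56.8  151.3] F own [0.3 0.8 0. ] gap -0.2 gf 0.0
TOP r222-256 c262-322
[[16 16 16 16 16 16 16 16 16 16 16 16 16 16 16 16 15 16 16 16 16 16 16 16 16 16 16 17 14  8 14 16 16 16 15 16 16 15 15 15 15 15 15 15 15 15 15 15 15 15 16 17 12  5  4 15 17 16 16 16]
 [16 16 16 16 16 16 16 16 16 16 16 16 16 16 16 16 16 16 16 16 16 16 16 16 16 16 16 17 14  8 14 16 16 16 15 15 15 15 15 15 15 15 15 15 15 15 15 15 15 15 16 17 11  5  4 15 16 16 16 16]
 [16 16 16 16 16 16 16 16 16 16 16 16 16 16 16 16 16 16 16 16 16 16 16 16 16 16 16 17 14  8 12 14 13 15 16 15 15 15 15 15 15 15 15 15 15 15 15 15 15 15 15 16 11  4  3 14 16 16 16 16]
 [16 16 16 16 16 16 16 16 16 16 16 16 16 16 16 16 16 16 16 16 16 16 16 16 16 16 16 16 15  9  5  4  8 15 16 16 16 16 16 16 16 16 16 16 15 16 16 16 16 16 16 17 12 12 11 10 15 16 16 16]
 [14 15 16 16 15 15 16 16 15 15 16 15 16 16 16 16 16 16 16 16 16 16 16 16 16 16 16 16 17 11  5  5  1 15 17 16 16 16 16 16 16 16 16 16 16 16 16 16 16 16 17 17 13 14 13 11 15 16 16 16]
 [15 15 16 16 15 15 16 16 15 15 15 15 15 15 15 15 16 16 16 16 16 16 16 16 16 16 16 16 17 11  
[... 12354 characters left out ...]
]), array([293.8, 225.1])], [array([295.8, 208.1]), array([315.6, 205.8]), array([303.3, 219.4]), array([319.3, 217.5])]]
0.1 [[array([262.1, 245.7]), array([262.2, 224.1]), array([294.5, 241.8]), array([294.5, 224.9])], [array([295.8, 206.3]), array([315.7, 204. ]), array([303.4, 219.1]), array([319.5, 217.2])]]
0.2 [[array([262.3, 245.1]), array([262.4, 223.3]), array([296.1, 241.5]), array([296.1, 224.6])], [array([295.8, 202.9]), array([315.9, 200.6]), array([303.7, 218.6]), array([319.8, 216.7])]]
0.4 [[array([264.5, 243.9]), array([264.6, 221.6]), array([299.9, 241.1]), array([299.8, 224. ])], [array([296.2, 197.1]), array([316.6, 194.9]), array([304.3, 218.4]), array([320.6, 216.5])]]
```

```bash
python3 -c "
from w import *
s=cv2.imread('pics/s10.png').astype(int)
for c in (294,300,304,308,312,322): print(c,(s[202:216,c,0]-s[202:216,c,2]))
for c in (300,304,308,312):
  y=np.interp(c,[295.8,315.6],[-25,35])
  print(c,[(th,proj('side',W(30-150*np.cos(th)+3*np.sin(th),y,91+150*np.sin(th)+3*np.cos(th)))[1].round(1)) for th in(0,.05,.1,.2)], 'deck',proj('side',W(-130,y,85))[1].round(1))
" | tail -10
```

```text
294 [52 52 52 51 51 52 52 51 39 11  0 -1 -1 -1]
300 [52 52 52 53 52 52 49 31  0 -2 -3 -3 -4 -2]
304 [52 52 53 53 52 52 42 18  0 -3 -2 -1 -2 -1]
308 [51 51 52 53 52 51 35  1 -2 -2 -1  0 -2 -1]
312 [52 53 53 51 52 44 20 -1 -4 -3 -1 -1  0  1]
322 [52 51 52 52 50 33  4  0 -2 -2 -1 -3 -1 -1]
300 [(0, np.float64(209.5)), (0.05, np.float64(207.6)), (0.1, np.float64(205.8)), (0.2, np.float64(202.4))] deck 209.8
304 [(0, np.float64(209.0)), (0.05, np.float64(207.2)), (0.1, np.float64(205.3)), (0.2, np.float64(201.9))] deck 209.3
308 [(0, np.float64(208.6)), (0.05, np.float64(206.7)), (0.1, np.float64(204.9)), (0.2, np.float64(201.5))] deck 208.8
312 [(0, np.float64(208.1)), (0.05, np.float64(206.2)), (0.1, np.float64(204.4)), (0.2, np.float64(201.0))] deck 208.4
```

The hasp's tip edge sits within about 0.4 px of the flat prediction, so its angle is about 0.01 rad. The lid is closed and the arm is clear, so I'm handing in.

```bash
python3 -c "
from plant import job
print(job.job_done())"
```

```text
the job is handed in; nothing more can be done
None
```

I handed the job in at about 21 s: the lid is closed, the hasp lies flat over the staple (about 0.01 rad by camera), and the arm is clear of everything; the hand-in returned no verdict, and I kept the arm clear of the bowl, tape roll and jar but did not re-measure them.

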